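# Knock the wax puck out of the flip mould

### The arm

A 7-joint arm with a two-finger parallel gripper is mounted at the origin on the work surface. World frame = base frame: x ahead of the robot, y to its left, z up, the work surface at z = 0. Lengths are in m, angles in rad, forces in N, time in s.
With the tool pointing down it reaches from about 0.35 to 0.9 m from the base axis. Payload 8.1 kg.
Tool frame: the origin (TCP) lies at the very end of the fingers, on their centre line; the grasp point (between the pads) lies 19 mm behind it; z points along the fingers, y is the line along which they close (so a half turn about z gives the same grasp; the last joint's range is limited). The gripper opens to 92 mm and grips with 3 to 60 N. Pads are 19 mm wide; open, the fingers measure 130 mm over their backs; the gripper's body (75 mm by 190 mm) begins 47 mm behind the grasp point.
Start: joints at [-1.411, 0.434, 0.025, 1.573, -0.012, 1.134, -0.075], TCP at [0.162, 0.604, 0.227] pointing down, gripper open.
Joint ranges: [-2.62, 2.62], [-0.44, 2.09], [-1.27, 1.32], [0.08, 2.57], [-1.32, 4.46], [0.12, 2], [-2.74, 2.74]. Speed limits (rad/s): [2.22, 2.22, 3.01, 3.01, 3.14, 3.14, 3.14].

### API

Orientations are given as a rotation vector (axis times angle).
In Python, from cell import arm gives the robot as it stands.
- The arm moves only by the tool jog_arm, never from a script. Its argument "rows" is a list of rows, each a list of 3 entries, a list of its own where there are three numbers: the shift along the world's x, y, z in cm, then the turn, a rotation vector about the world's x, y, z in degrees, then the opening, from 0 (shut) to 1 (fully open). A call has 1 to 8 rows; each row is the pose to reach, as a shift and turn from the pose commanded when the call began; what a row does not reach only later rows make up. A row lasts 1/8 s, in which the tool goes at most 62.5 mm and 10.7 degrees, less where a joint would pass 70% of its speed; a pose out of reach is approached as far as the arm can. A call with a gripper value outside its range is refused whole. The fingers move at their own pace and stop on an object; "newtons" is the grip in N (left out, the last holds). Time passes only in rows, so rows that repeat a pose let the fingers close. It gives the time, the measured TCP pose, the force, the opening and the grip force at its end, in the units of the state.
- arm.observe(): the state, without advancing time (a new reading comes with each control period).
- arm.get_image(name): name is "side" or "top" or "wrist"; returns a dict with "img" (420x560x3 uint8, red, green, blue), "depth" (420x560 float32, m along the optical axis (not along the pixel's ray), 0 where there is no reading), "fx", "fy", "cx", "cy" (pixels), "rvec" (rotation vector, rad) and "tvec" (3), from world to camera coordinates, as OpenCV has them; the wrist camera has in their place "mount" (4x4, takes a point from camera to tool coordinates, whose origin is the TCP and whose axes are the flange's). Camera axes: x right, y down, z forward; pixel columns grow to the right and rows downward; lengths in m; the calibration is good to about 2 mm. The wrist camera is an equidistant fisheye: a pixel r from the principal point sees the ray r / f radians off the axis. A picture is of the moment at which its call begins: read the wrist's pose just before it.
- arm.sign_off(): hands the job in; it is judged then, once.
The state is a dict: "clock": time; "joints": joint angles; "dq": joint speeds; "joint_efforts": joint torques, N m; "position": TCP position; "ee_rot": TCP orientation; "force": force on the tool from outside, world axes, zero at the start; "ft_torque": the same for the moment, N m; "width": opening from 0.0 (shut) to 1.0 (fully open); "gripper_force": force on a finger pad.
Only numpy, scipy, OpenCV 4.12 (cv2) and the standard library are available. Lean on these libraries where they do the work, as an engineer would, in place of code of your own. Each camera call takes 0.05 s, during which the arm holds its last target. There are 200 camera calls.

### The job

Knock the round surf-wax puck out of its mould: swing the round mould's hinged tray right over and let it drop so that it raps on its strike blocks and the stuck puck falls flat onto the board underneath. Then swing the empty tray back to where it was, open side up, leaving the puck lying on the board. Leave the oblong wax mould, the dive light, the snorkel and the shell dish alone.

Things in the scene. Friction and masses are not known exactly. Their poses are not given: they have to be found in the camera images.
- round_tray (a joint): Swing angle (rad) of the tray with the round cup (72 mm across): 0 = open side up on its strike blocks (start), 3.14 = turned right over on the blocks of the other half. The 0.3 kg tray swings freely and falls to whichever side of upright (1.57) it leans. Hinge axis: level, 46 mm above the cabinet top, crossing the board 55 mm from the landing point towards where the handle starts.
- round_handle (a point): Middle of the round tray's handle: a level wooden bar 12 mm thick at the free end, parallel to the hinge axis (point x) and 155 mm from it; 46 mm above the cabinet top (36 above the board under it) at either end of the swing. Free over 74 mm between two 12 mm high side rails and 58 mm clear of the cup; it may turn between gripping fingers.
- round_landing (a point): Landing point of the puck, on the fixed plywood board of the round mould (112 x 390 x 10 mm, hinge across its middle), 10 mm above the cabinet top: the middle of the half that is empty at the start, below the turned-over cup, whose rim is then 26 mm above the board. x along the hinge axis, y along the board to where the handle starts, z up.
- puck_center (a point): Centre of the round ivory wax puck, 60 mm across, 15 mm thick, 42 g (z its axis). Starts in the round cup, flush with the rim, held by three sprung nubs. It stays stuck when the tray is turned and lowered slowly; it comes out when the tray is let go just past upright and drops freely on the blocks (the handle falling under 110 mm may not do). If still stuck, lift and drop again.
- oblong_tray (a joint): Swing angle of the other mould's tray, built alike but with an oblong pocket (72 x 60 mm) holding an oblong wax bar. To be left at 0. Which of the two moulds stands nearer the robot varies.
- dive_light: bystander: black rubberised dive light standing on its head, 57 mm across, 132 mm tall; origin at the centre of its foot
- snorkel: bystander: folded snorkel lying flat, about 270 x 120 x 22 mm; origin near the middle of its straight tube, on the underside
- shell_dish: bystander: white ceramic shell-shaped dish, about 145 mm across, 33 mm tall; origin at the centre of its underside
Things that resemble listed ones, but are neither listed nor needed, are in the scene too. Leave any purple or yellow look-alike of the part that bears puck_center alone.

How it is judged:
On the way, in this order (a step that is already met when the one before it is completed fails the run):
1. the round tray is swung past upright with the puck still in its cup (value of joint round_tray between 1.75 and 2.9 rad and height (world z) of puck_center above 0.06 m).
2. the tray is turned right over and the puck has dropped onto the board beneath it (value of joint round_tray above 2.8 rad and height (world z) of puck_center below 0.024 m and horizontal distance between puck_center and round_landing below 0.03 m), for 0.1 s.
At the end, for the whole second after the job is handed in: The round tray lies back on its starting side (within 0.1 rad), the puck lies flat (within 10 degrees) on the board within 30 mm of the landing point, and the oblong tray is down (value of joint each of round_tray, oblong_tray below 0.1 rad and horizontal distance between puck_center and round_landing below 0.03 m and height (world z) of puck_center below 0.024 m and angle between the z axis of puck_center and the z axis of round_landing, either way round below 0.17 rad); the robot touches nothing.
It fails at once if the oblong mould's tray is lifted (value of joint oblong_tray above 0.3 rad).
It fails at once if a bystander is moved more than 30 mm (distance of any of dive_light, snorkel, shell_dish from where it was at the start of the episode above 0.03 m).
It also fails if it takes over 54 s, if anything falls off the work surface, if the arm or the gripper's body presses on something with over 40 N, if the wrist force passes 120 N, or if a joint passes its speed limit or range.

## Working session

There is one attempt and no reset: what is moved stays moved. The work goes in short steps, Python scripts to look and compute and a tool call to move; the robot and the scene stay as the last step left them, time stands still between calls to the robot, and variables do not carry over. Pictures are saved under pics/ and viewed, at most 10 in all, crops included, and the job is handed in when it is done.

Besides the shell and the picture viewer there is one more tool, called after "Emit:" in YAML: its name, and indented under it one key for each argument. jog_arm: Moves the arm, as the interface text tells. Its arguments: {"type":"object","properties":{"rows":{"type":"array","items":{"type":"array"}},"newtons":{"type":"number"}},"required":["rows"]}

```bash
mkdir -p pics
cat > h.py <<'E'
import numpy as np,cv2
from scipy.spatial.transform import Rotation as R
from cell import arm
def world(d,u,v,z=None):
    """pixel -> world, by depth or by plane z"""
    Rm=R.from_rotvec(np.ravel(d["rvec"])).as_matrix();t=np.ravel(d["tvec"])
    ray=np.array([(u-d["cx"])/d["fx"],(v-d["cy"])/d["fy"],1.])
    if z is None: return Rm.T@(ray*d["depth"][int(v),int(u)]-t)
    c=-Rm.T@t; r=Rm.T@ray
    return c+r*(z-c[2])/r[2]
def save(d,n): cv2.imwrite(n,d["img"][:,:,::-1])
E
python3 - <<'E'
from h import *
import pickle
s=arm.observe();print(s)
for n in("top","side"):
    d=arm.get_image(n);save(d,f"pics/{n}0.png");pickle.dump(d,open(n+".pkl","wb"))
E
```

```text
{'clock': 0.0, 'joints': array([-1.41061389,  0.43522349,  0.02498554,  1.57412516, -0.0115702 ,
        1.13397778, -0.07511481]), 'dq': array([ 0.00084546,  0.00039664,  0.00177395,  0.00096448, -0.0003867 ,
        0.00073367, -0.00186541]), 'joint_efforts': array([ 9.13672357e-04, -6.67845511e+01,  9.85954776e-01, -3.14451420e+01,
       -6.03341474e-02,  4.32565960e-02,  1.88435511e-04]), 'position': array([0.16229331, 0.60302288, 0.22593395]), 'ee_rot': array([-4.11717024e-01, -3.11446391e+00,  2.49620425e-03]), 'force': array([-0.14829131, -0.21863597, -0.01158291]), 'ft_torque': array([-0.01585115, -0.01289514,  0.03235828]), 'gripper_force': 0.0, 'width': 1.0018272320035204}
```

View pics/top0.png

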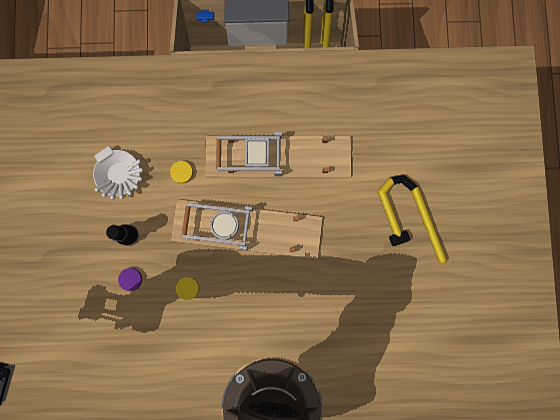

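View pics/side0.png

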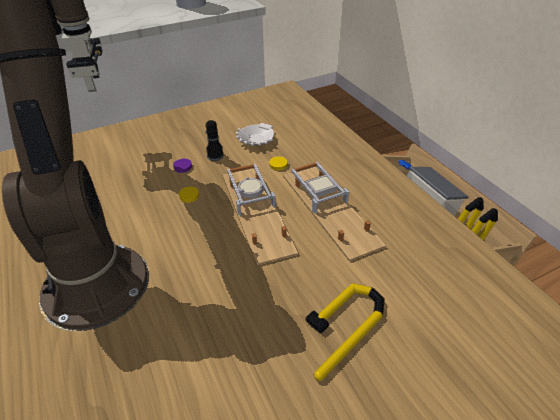

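The top view shows two moulds. The near one holds a round ivory piece at (224,225), with its handle at (186,221) and its empty half to the right near (285,232). The far one holds an oblong ivory piece at (257,152). The yellow pucks at (181,171) and (187,288) and the purple one at (130,279) are look-alikes. The near mould fits: ivory, round, and in a tray. I'll confirm it in one enlarged crop and measure.

Run:
```python
from h import *
import pickle
d=pickle.load(open("top.pkl","rb"))
c=d["img"][185:270,160:335];cv2.imwrite("pics/crop.png",cv2.resize(c,None,fx=4.5,fy=4.5,interpolation=cv2.INTER_CUBIC)[:,:,::-1])
for n,u,v,z in[("puck",224,225,.05),("handle",186,221,.046),("hinge",249,228,.046),("b1",175,200,.01),("b2",171,241,.01),("b3",323,216,.01),("b4",320,257,.01),("light",120,233,.13),("oblong",257,152,.05),("oh",219,153,.046),("snork",400,240,.02)]:
    print(n,world(d,u,v,z).round(3),world(d,u,v).round(3))
```

```text
puck [0.469 0.111 0.05 ] [0.468 0.11  0.056]
handle [0.482 0.209 0.046] [0.481 0.208 0.053]
hinge [0.46  0.047 0.046] [0.463 0.049 0.013]
b1 [0.542 0.244 0.01 ] [ 0.544  0.247 -0.002]
b2 [0.434 0.255 0.01 ] [ 0.435  0.258 -0.005]
b3 [ 0.49  -0.147  0.01 ] [ 0.49  -0.147  0.004]
b4 [ 0.382 -0.135  0.01 ] [ 0.382 -0.136  0.002]
light [0.449 0.352 0.13 ] [0.45  0.354 0.123]
oblong [0.657 0.022 0.05 ] [0.655 0.022 0.06 ]
oh [0.658 0.122 0.046] [0.656 0.121 0.054]
snork [ 0.421 -0.344  0.02 ] [ 0.42  -0.344  0.021]
```

View pics/crop.png

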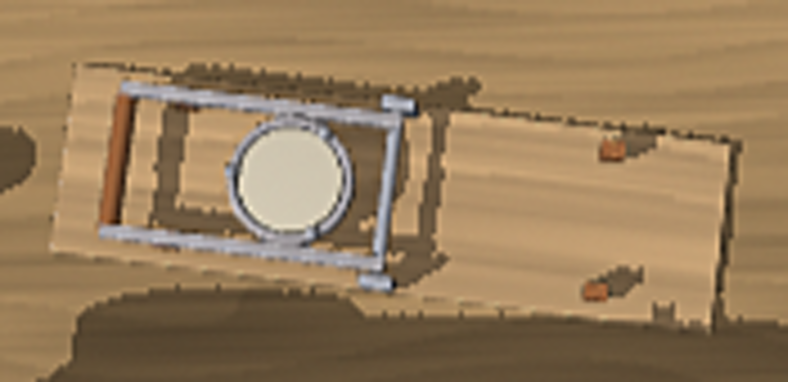

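The crop confirms it: a round ivory puck in the ring cup, and the brown handle bar at crop (117,162), i.e. full-image (186,221). The points are consistent: board length 0.394 (given 0.390), and handle-to-hinge 0.155. Results:
- Board direction u ≈ (0.132, 0.991).
- Handle (0.482, 0.208).
- Hinge (0.462, 0.054).
- Landing point (0.455, 0.0).

I'll hover above the handle now.

Emit:
jog_arm:
  rows:
    - [[16, -19.7, 0], [0, 0, 7.5], 0.5]
    - [[32, -39.5, 0], [0, 0, 7.5], 0.5]
    - [[32, -39.5, 0], [0, 0, 7.5], 0.5]
    - [[32, -39.5, 0], [0, 0, 7.5], 0.5]
    - [[32, -39.5, 0], [0, 0, 7.5], 0.5]
    - [[32, -39.5, 0], [0, 0, 7.5], 0.5]
    - [[32, -39.5, 0], [0, 0, 7.5], 0.5]
    - [[32, -39.5, 0], [0, 0, 7.5], 0.5]

```text
clock: 1.1
position: [0.478, 0.2133, 0.2267]
ee_rot: [-0.207, -3.135, -0.0]
force: [1.4, 1.2, 0.5]
width: 0.499
gripper_force: 0.0
```

Run:
```python
from h import *
s=arm.observe();d=arm.get_image("wrist");save(d,"pics/w1.png")
T=np.eye(4);T[:3,:3]=R.from_rotvec(s["ee_rot"]).as_matrix();T[:3,3]=s["position"]
C=T@d["mount"]
# project expected points by the fisheye
for n,p in dict(handle=(.4825,.208,.046),hinge=(.462,.054,.046),puck=(.469,.11,.05),land=(.455,0,.01)).items():
    q=np.linalg.inv(C)@np.r_[p,1];th=np.arctan2(np.hypot(q[0],q[1]),q[2]);k=th/np.hypot(q[0],q[1])
    print(n,d["cx"]+d["fx"]*k*q[0],d["cy"]+d["fy"]*k*q[1])
np.save("C1.npy",C);print(d["fx"],d["cx"],d["cy"],s["position"])
```

```text
handle 277.3693281746952 192.04859129897602
hinge 141.8702529026269 192.95191323930592
puck 186.88660761658127 192.91401624201717
land 115.86302217656834 186.75686475192563
325.19226210127806 281.2487158512688 209.19232314011234 [0.47798145 0.21330838 0.22669654]
```

View pics/w1.png

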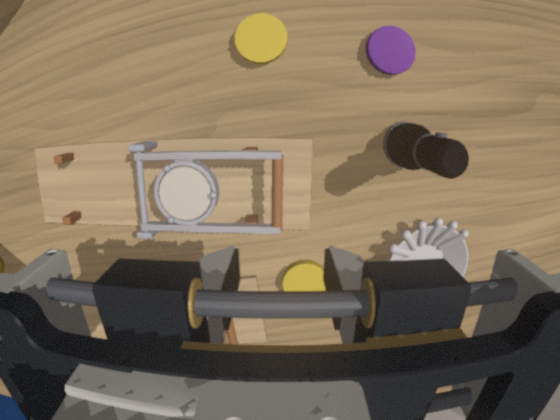

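Emit:
jog_arm:
  rows:
    - [[0, -4, 2], [-9.9, 1.3, 0], 0.5]
    - [[-1, -8, 4], [-19.8, 2.6, 0], 0.5]
    - [[-1.5, -12, 5], [-29.7, 3.9, 0], 0.5]
    - [[-2, -16, 6], [-39.6, 5.2, 0], 0.5]
    - [[-2.5, -19, 6], [-49.5, 6.6, 0], 0.5]
    - [[-2.5, -19, 6], [-49.5, 6.6, 0], 0.5]

```text
clock: 1.9
position: [0.4512, 0.0255, 0.2851]
ee_rot: [-0.18, -2.788, 1.303]
force: [0.0, 0.7, 0.4]
width: 0.499
gripper_force: 0.0
```

The wrist view shows the handle bar at (278,193), against a predicted (277,192), so the estimate holds. The 50° tilt is reachable. Back over the handle and down.

Emit:
jog_arm:
  rows:
    - [[1, 7, -1], [16, -2.1, 0], 0.5]
    - [[2, 14, -4], [33, -4.4, 0], 0.5]
    - [[2.5, 19, -6], [49.5, -6.6, 0], 0.5]
    - [[2.5, 19, -6], [49.5, -6.6, 0], 0.5]
    - [[2.5, 19, -6], [49.5, -6.6, 0], 0.5]
    - [[2.5, 19, -11], [49.5, -6.6, 0], 0.5]
    - [[2.5, 19, -16], [49.5, -6.6, 0], 0.5]
    - [[2.5, 19, -19], [49.5, -6.6, 0], 0.5]

```text
clock: 2.9
position: [0.4778, 0.2156, 0.0965]
ee_rot: [0.209, 3.133, 0.005]
force: [-0.0, -1.1, 0.5]
width: 0.498
gripper_force: 0.0
```

Run:
```python
from h import *
s=arm.observe();print(s["position"],R.from_rotvec(s["ee_rot"]).as_matrix().round(3),s["force"])
```

```text
[0.47777121 0.21558785 0.09653556] [[-0.991  0.133  0.002]
 [ 0.133  0.991  0.003]
 [-0.002  0.004 -1.   ]] [-0.01449125 -1.07787086  0.45104785]
```

Emit:
jog_arm:
  rows:
    - [[0.3, -0.6, -4], [0, 0, 0], 0.5]
    - [[0.3, -0.6, -6.9], [0, 0, 0], 0.5]
    - [[0.3, -0.6, -6.9], [0, 0, 0], 0.5]
    - [[0.3, -0.6, -6.9], [0, 0, 0], 0.5]
  newtons: 15

```text
clock: 3.4
position: [0.4815, 0.2098, 0.0295]
ee_rot: [0.208, 3.132, 0.004]
force: [0.3, 0.5, 0.5]
width: 0.497
gripper_force: 0.0
```

Emit:
jog_arm:
  rows:
    - [[0, -0.2, -0.2], [0, 0, 0], 0]
    - [[0, -0.2, -0.2], [0, 0, 0], 0]
    - [[0, -0.2, -0.2], [0, 0, 0], 0]
    - [[0, -0.2, -0.2], [0, 0, 0], 0]
    - [[0, -0.2, -0.2], [0, 0, 0], 0]
    - [[0, -0.2, -0.2], [0, 0, 0], 0]
  newtons: 15

```text
clock: 4.15
position: [0.4804, 0.2081, 0.026]
ee_rot: [0.206, 3.134, 0.002]
force: [1.0, 5.7, 1.4]
width: 0.129
gripper_force: 15.0
```

```bash
cat > arc.py <<'E'
# shifts (cm) and turns (deg) of TCP from now: bar on its circle, tool tilt a(th) towards -u, grasp point 19 mm behind TCP
from h import *
import sys
def plan(ths,tilts,th0,t0):
    u=np.array([.132,.991,0]);z=np.array([0,0,1.]);ax=np.array([.991,-.132,0])
    tcp=lambda th,a:.155*(u*np.cos(np.radians(th))+z*np.sin(np.radians(th)))+.019*(-u*np.sin(np.radians(a))-z*np.cos(np.radians(a)))
    for th,a in zip(ths,tilts):
        print(th,(100*(tcp(th,a)-tcp(th0,t0))).round(1).tolist(),(-(a-t0)*ax).round(1).tolist())
E
python3 - <<'E'
from arc import *
print(arm.observe()["position"])
plan([4,12,22,32,42,52,60,68,76,84,90,95,98,102],[0,0,0,5,10,16,22,28,34,40,46,50,50,50],0,0)
E
```

```text
[0.48041978 0.20810875 0.02598113]
4 [-0.0, -0.0, 1.1] [0.0, -0.0, 0.0]
12 [-0.0, -0.3, 3.2] [0.0, -0.0, 0.0]
22 [-0.1, -1.1, 5.8] [0.0, -0.0, 0.0]
32 [-0.3, -2.5, 8.2] [-5.0, 0.7, -0.0]
42 [-0.6, -4.3, 10.4] [-9.9, 1.3, -0.0]
52 [-0.9, -6.4, 12.3] [-15.9, 2.1, -0.0]
60 [-1.1, -8.4, 13.6] [-21.8, 2.9, -0.0]
68 [-1.4, -10.5, 14.6] [-27.7, 3.7, -0.0]
76 [-1.7, -12.7, 15.4] [-33.7, 4.5, -0.0]
84 [-2.0, -15.0, 15.9] [-39.6, 5.3, -0.0]
90 [-2.2, -16.7, 16.1] [-45.6, 6.1, -0.0]
95 [-2.4, -18.1, 16.1] [-49.6, 6.6, -0.0]
98 [-2.5, -18.9, 16.0] [-49.6, 6.6, -0.0]
102 [-2.7, -20.0, 15.8] [-49.6, 6.6, -0.0]
```

The bar is held: width 0.129 × 92 mm ≈ 12 mm. Now I'll swing it up.

Emit:
jog_arm:
  rows:
    - [[0, 0, 1.1], [0, 0, 0], 0]
    - [[0, -0.3, 3.2], [0, 0, 0], 0]
    - [[-0.1, -1.1, 5.8], [0, 0, 0], 0]
    - [[-0.3, -2.5, 8.2], [-5, 0.7, 0], 0]
    - [[-0.6, -4.3, 10.4], [-9.9, 1.3, 0], 0]
    - [[-0.9, -6.4, 12.3], [-15.9, 2.1, 0], 0]
    - [[-1.1, -8.4, 13.6], [-21.8, 2.9, 0], 0]
    - [[-1.1, -8.4, 13.6], [-21.8, 2.9, 0], 0]

```text
clock: 5.15
position: [0.4691, 0.1253, 0.1627]
ee_rot: [-0.198, -3.054, 0.592]
force: [-6.1, 9.4, 13.3]
width: 0.127
gripper_force: 15.0
```

Emit:
jog_arm:
  rows:
    - [[-0.3, -2.1, 1.0], [-5.9, 0.8, 0], 0]
    - [[-0.6, -4.3, 1.8], [-11.9, 1.6, 0], 0]
    - [[-0.9, -6.6, 2.3], [-17.8, 2.4, 0], 0]
    - [[-1.1, -8.3, 2.5], [-23.8, 3.2, 0], 0]
    - [[-1.3, -9.7, 2.5], [-27.8, 3.7, 0], 0]
    - [[-1.4, -10.5, 2.4], [-27.8, 3.7, 0], 0]
    - [[-1.4, -10.5, 2.4], [-27.8, 3.7, 0], 0]
    - [[-1.4, -10.5, 2.4], [-27.8, 3.7, 0], 0]

```text
clock: 6.15
position: [0.4539, 0.0172, 0.186]
ee_rot: [-0.186, -2.788, 1.304]
force: [-6.8, 0.6, 5.2]
width: 0.123
gripper_force: 15.0
```

Run:
```python
from h import *
s=arm.observe();M=R.from_rotvec(s["ee_rot"]).as_matrix()
b=s["position"]-.019*M[:,2];r=b-np.array([.462,.054,.046]);print(b,M[:,2],np.degrees(np.arctan2(r[2],r[:2]@[.132,.991])),np.linalg.norm(r))
save(arm.get_image("side"),"pics/s2.png")
```

```text
[0.45585724 0.03166233 0.19817745] [-0.10392499 -0.76057333 -0.64088049] 98.57526374657618 0.15393076390889568
```

View pics/s2.png

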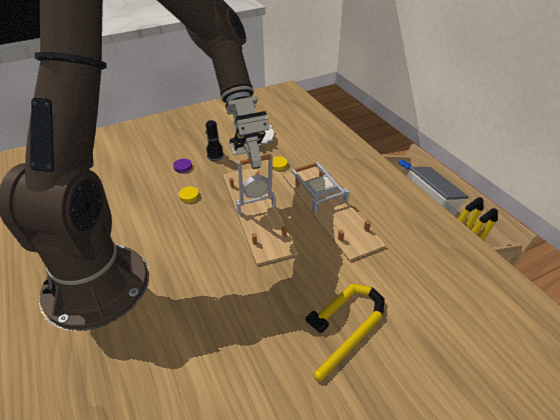

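The tray stands just past upright (98.6°) at about (258,185), with the puck still in it. Releasing and backing off.

Emit:
jog_arm:
  rows:
    - [[0, 0, 0], [0, 0, 0], 1]
    - [[0.2, 1.5, 1.3], [0, 0, 0], 1]
    - [[0.6, 4.5, 3.8], [0, 0, 0], 1]
    - [[0.8, 6, 5], [0, 0, 0], 1]
    - [[0.8, 6, 5], [0, 0, 0], 1]
    - [[0.8, 6, 5], [0, 0, 0], 1]
    - [[0.8, 6, 5], [0, 0, 0], 1]
    - [[0.8, 6, 5], [0, 0, 0], 1]

```text
clock: 7.2
position: [0.4629, 0.0774, 0.2355]
ee_rot: [-0.185, -2.79, 1.303]
force: [-0.1, -0.6, -0.3]
width: 0.94
gripper_force: 0.0
```

Run:
```python
from h import *
d=arm.get_image("side");cv2.imwrite("pics/s3.png",cv2.resize(d["img"][140:280,200:400],None,fx=4,fy=4,interpolation=cv2.INTER_CUBIC)[:,:,::-1])
t=arm.get_image("top");save(t,"pics/t3.png")
```

```text
(no output)
```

View pics/s3.png

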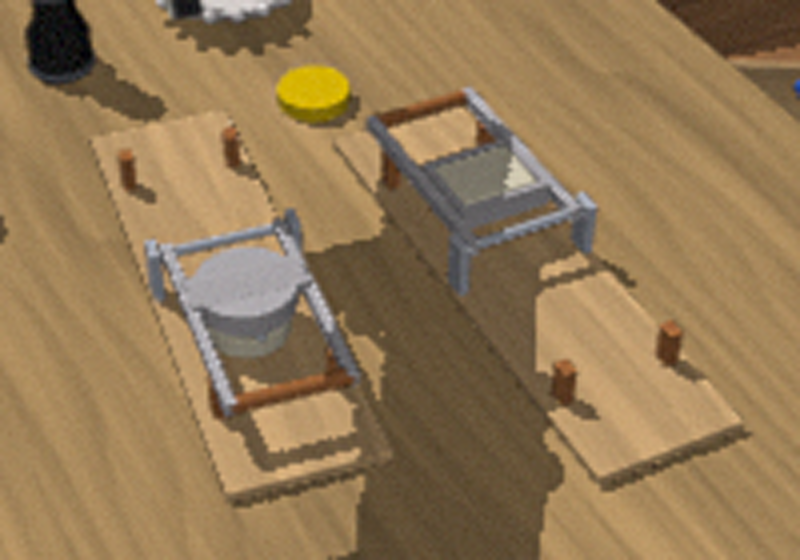

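The tray lies turned over, with ivory showing below the cup rim at crop (250,340). I'll check that ivory's height by depth.

Run:
```python
from h import *
d=arm.get_image("side")
for u in(258,262,266):
  for v in range(219,232,2): print(u,v,d["img"][v,u],world(d,u,v).round(3))
s=arm.observe();print(s["position"])
```

```text
258 219 [120 118 119] [ 0.428 -0.03   0.056]
258 221 [106 104 107] [ 0.429 -0.027  0.046]
258 223 [107 107 105] [ 0.428 -0.029  0.04 ]
258 225 [127 123 108] [ 0.431 -0.021  0.024]
258 227 [125 121 108] [ 0.43  -0.023  0.018]
258 229 [110  88  67] [ 0.429 -0.024  0.012]
258 231 [113  93  66] [ 0.426 -0.028  0.01 ]
262 219 [126 124 126] [ 0.438 -0.035  0.055]
262 221 [103 100 101] [ 0.439 -0.031  0.045]
262 223 [94 95 94] [ 0.437 -0.034  0.041]
262 225 [127 121 106] [ 0.44  -0.026  0.024]
262 227 [127 122 110] [ 0.44  -0.025  0.016]
262 229 [112 101  78] [ 0.439 -0.027  0.01 ]
262 231 [112  93  64] [ 0.435 -0.036  0.012]
266 219 [97 95 97] [ 0.448 -0.036  0.052]
266 221 [99 97 99] [ 0.448 -0.036  0.044]
266 223 [100 100  98] [ 0.449 -0.034  0.034]
266 225 [116 114 100] [ 0.451 -0.029  0.022]
266 227 [122 117 104] [ 0.45  -0.03   0.016]
266 229 [104  86  59] [ 0.448 -0.034  0.013]
266 231 [108  87  62] [ 0.445 -0.04   0.011]
[0.46303807 0.07778992 0.23566285]
```

The ivory spans z 0.010–0.025 on the board, so the puck has dropped at the landing point. Next I'll grip the handle on this side at (0.4415, -0.100).

Emit:
jog_arm:
  rows:
    - [[-0.4, -4, 0], [9.9, -1.3, 0], 0.5]
    - [[-0.9, -8, 0], [19.8, -2.6, 0], 0.5]
    - [[-1.4, -12, 0], [29.7, -4, 0], 0.5]
    - [[-1.8, -15, -1], [39.6, -5.3, 0], 0.5]
    - [[-2.2, -17.7, -4], [49.5, -6.6, 0], 0.5]
    - [[-2.2, -17.7, -8], [49.5, -6.6, 0], 0.5]
    - [[-2.2, -17.7, -12], [49.5, -6.6, 0], 0.5]
    - [[-2.2, -17.7, -12], [49.5, -6.6, 0], 0.5]

```text
clock: 8.35
position: [0.4389, -0.0992, 0.114]
ee_rot: [-0.209, -3.129, 0.003]
force: [-0.3, -0.7, 0.8]
width: 0.499
gripper_force: 0.0
```

Emit:
jog_arm:
  rows:
    - [[0.2, 0, -4], [0, 0, 0], 0.5]
    - [[0.2, 0, -7], [0, 0, 0], 0.5]
    - [[0.2, 0, -8.6], [0, 0, 0], 0.5]
    - [[0.2, 0, -8.6], [0, 0, 0], 0.5]
    - [[0.2, 0, -8.6], [0, 0, 0], 0]
    - [[0.2, 0, -8.6], [0, 0, 0], 0]
    - [[0.2, 0, -8.6], [0, 0, 0], 0]
    - [[0.2, 0, -8.6], [0, 0, 0], 0]
  newtons: 15

```text
clock: 9.35
position: [0.4433, -0.0998, 0.0301]
ee_rot: [0.208, 3.134, -0.004]
force: [-0.1, 0.2, 1.9]
width: 0.126
gripper_force: 15.0
```

Run:
```python
from arc import *
print(arm.observe()["position"])
plan([176,168,158,148,136,124,112,100,88,76,64,52,42,32,22,14,8,3,0],[0]*19,180,0)
```

```text
[ 0.44329845 -0.09982494  0.03008879]
176 [0.0, 0.0, 1.1] [0.0, -0.0, 0.0]
168 [0.0, 0.3, 3.2] [0.0, -0.0, 0.0]
158 [0.1, 1.1, 5.8] [0.0, -0.0, 0.0]
148 [0.3, 2.3, 8.2] [0.0, -0.0, 0.0]
136 [0.6, 4.3, 10.8] [0.0, -0.0, 0.0]
124 [0.9, 6.8, 12.9] [0.0, -0.0, 0.0]
112 [1.3, 9.6, 14.4] [0.0, -0.0, 0.0]
100 [1.7, 12.7, 15.3] [0.0, -0.0, 0.0]
88 [2.1, 15.9, 15.5] [0.0, -0.0, 0.0]
76 [2.5, 19.1, 15.0] [0.0, -0.0, 0.0]
64 [2.9, 22.1, 13.9] [0.0, -0.0, 0.0]
52 [3.3, 24.8, 12.2] [0.0, -0.0, 0.0]
42 [3.6, 26.8, 10.4] [0.0, -0.0, 0.0]
32 [3.8, 28.4, 8.2] [0.0, -0.0, 0.0]
22 [3.9, 29.6, 5.8] [0.0, -0.0, 0.0]
14 [4.0, 30.3, 3.7] [0.0, -0.0, 0.0]
8 [4.1, 30.6, 2.2] [0.0, -0.0, 0.0]
3 [4.1, 30.7, 0.8] [0.0, -0.0, 0.0]
0 [4.1, 30.7, -0.0] [0.0, -0.0, 0.0]
```

Gripped (12 mm wide). Swinging back.

Emit:
jog_arm:
  rows:
    - [[0, 0, 1.1], [0, 0, 0], 0]
    - [[0, 0.3, 3.2], [0, 0, 0], 0]
    - [[0.1, 1.1, 5.8], [0, 0, 0], 0]
    - [[0.3, 2.3, 8.2], [0, 0, 0], 0]
    - [[0.6, 4.3, 10.8], [0, 0, 0], 0]
    - [[0.9, 6.8, 12.9], [0, 0, 0], 0]
    - [[1.3, 9.6, 14.4], [0, 0, 0], 0]
    - [[1.7, 12.7, 15.3], [0, 0, 0], 0]

```text
clock: 10.35
position: [0.4618, 0.0278, 0.1853]
ee_rot: [0.21, 3.13, -0.002]
force: [8.6, -1.1, -5.9]
width: 0.124
gripper_force: 15.0
```

Emit:
jog_arm:
  rows:
    - [[0.4, 3.2, 0.2], [0, 0, 0], 0]
    - [[0.8, 6.4, -0.3], [0, 0, 0], 0]
    - [[1.2, 9.4, -1.4], [0, 0, 0], 0]
    - [[1.6, 12.1, -3.1], [0, 0, 0], 0]
    - [[1.9, 14.1, -4.9], [0, 0, 0], 0]
    - [[2.1, 15.7, -7.1], [0, 0, 0], 0]
    - [[2.2, 16.9, -9.5], [0, 0, 0], 0]
    - [[2.2, 16.9, -9.5], [0, 0, 0], 0]

```text
clock: 11.35
position: [0.4841, 0.1978, 0.0876]
ee_rot: [0.206, 3.132, -0.003]
force: [7.0, 0.8, -1.7]
width: 0.126
gripper_force: 15.0
```

Emit:
jog_arm:
  rows:
    - [[0.1, 0.7, -2.1], [0, 0, 0], 0]
    - [[0.1, 1.0, -3.6], [0, 0, 0], 0]
    - [[0.1, 1.1, -5], [0, 0, 0], 0]
    - [[0.1, 1.1, -5.9], [0, 0, 0], 0]
    - [[0.1, 1.1, -5.9], [0, 0, 0], 0]
    - [[0.1, 1.1, -5.9], [0, 0, 0], 0.5]
    - [[0.1, 1.1, -5.9], [0, 0, 0], 0.5]
    - [[0.1, 1.1, -5.9], [0, 0, 0], 0.5]

```text
clock: 12.35
position: [0.4827, 0.2083, 0.0288]
ee_rot: [-0.206, -3.134, 0.003]
force: [-1.0, -0.3, 0.4]
width: 0.397
gripper_force: 0.0
```

Emit:
jog_arm:
  rows:
    - [[0, 0, 3], [0, 0, 0], 0.5]
    - [[0, 0, 8], [0, 0, 0], 0.5]
    - [[0, 0, 13], [0, 0, 0], 0.5]
    - [[0, 0, 18], [0, 0, 0], 0.5]
    - [[0, 0, 20], [0, 0, 0], 0.5]
    - [[0, 0, 20], [0, 0, 0], 0.5]
    - [[0, 0, 20], [0, 0, 0], 0.5]

```text
clock: 13.22
position: [0.4824, 0.2079, 0.2277]
ee_rot: [-0.207, -3.133, 0.004]
force: [-0.1, 0.2, -0.5]
width: 0.501
gripper_force: 0.0
```

Run:
```python
from h import *
d=arm.get_image("side");cv2.imwrite("pics/s4.png",cv2.resize(d["img"][100:300,180:420],None,fx=3,fy=3)[:,:,::-1])
m=(d["img"].astype(int).min(2)>100)
P=[]
for v in range(195,260):
  for u in range(235,300):
    c=d["img"][v,u].astype(int);w=world(d,u,v)
    if abs(w[2]-.025)<.006 and c[0]-c[2]<40: P.append(w)
P=np.array(P);print(len(P),P.mean(0),P.min(0),P.max(0),np.linalg.lstsq(np.c_[P[:,:2],np.ones(len(P))],P[:,2],rcond=None)[0])
```

```text
303 [0.4501215  0.00100905 0.02484948] [ 0.40299989 -0.03240095  0.01947284] [0.51137346 0.06281968 0.03091471] [-0.00178452  0.01258019  0.02564004]
```

View pics/s4.png

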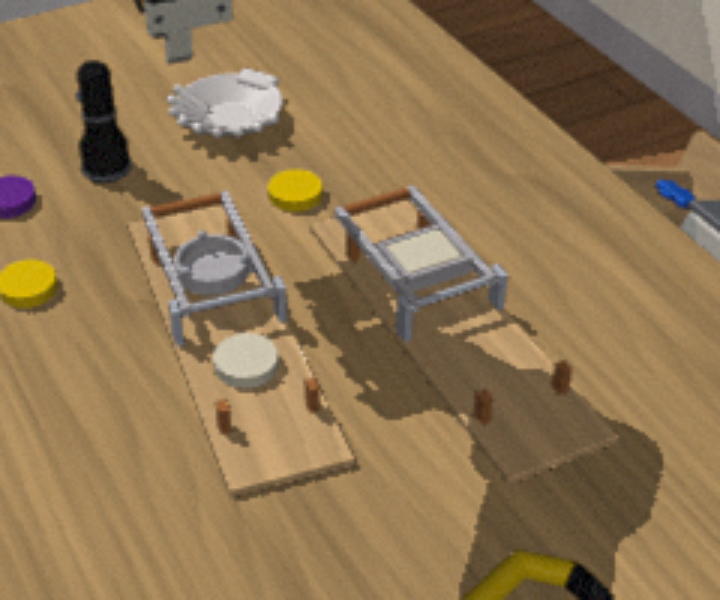

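The puck lies flat on the board at crop (246,358), about 5 mm from the estimated landing point. The empty tray is back open side up at (213,262), and nothing else has moved.

```bash
python3 -c "
from cell import arm
print(arm.sign_off())"
```

```text
the job is handed in; nothing more can be done
None
```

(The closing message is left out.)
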